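Seat the abrasive block and lock the two-stage clamp lever

TASK

Without picking anything up, push the dark abrasive block along the channel of the holding jig until it is fully home against the end stop. Then push the red lever on past its halfway click to its far stop, so that the rubber pad clamps the block, and leave the other things on the bench where they are.

Things in the scene. Friction and masses are not known exactly. Their poses are not given: they have to be found in the camera images.
- jig: Fixed holding jig: grey plate 180 x 155 x 12 mm. Origin at bench level; x along the channel to the end stop (away from robot), y left, z up. Plate spans x -85 to 95, y -98 to 58 mm. Channel floor z = 12 mm; steel fence on its left (inner face y = 38, top z = 26 mm), low guide on its right (y -9 to 1, top z = 20 mm); near end open.
- end_stop (a point): Foot of the face of the dark end stop that closes the channel's far end, mid-channel: jig x = 75, y = 19.5, z = 12 mm. The stop is 16 mm high.
- lever_pivot (a point): Centre of the lever's pivot: jig x = 0, y = -65, z = 42 mm. The pivot axis runs along jig y, between two blue cheeks (top z = 59 mm) at the jig's right edge. The blue clamp housing stands between lever and channel: jig x 18 to 64, y -50 to -20, top z = 32 mm.
- block: Loose dark grey abrasive block, a box 34 wide x 68 long x 24 mm high, about 0.12 kg, lying lengthwise in the channel with 3 mm play across. Origin at the centre of its underside; its own y axis is its length. It starts 30 to 58 mm short of the end stop. Fully home, its centre is 34 mm before the stop's face: jig x = 41 mm.
- clamp_lever (a joint): Red lever's angle (rad), swinging in the jig's x-z plane. 0: open (start), leaning 0.55 rad back to jig -x; 0.55: upright, the halfway click, where it stays if left; 1.1: far stop, leaning 0.55 rad to jig +x, clamped. Detents hold all three; it must be pushed over a hump between them and snaps into the next beyond about 0.35 and 0.9. Takes up to about 6 N.
- lever_top (a point): Tip of the red lever, on its axis, 102 mm from the pivot. The red round grip is 20 mm thick and runs from this tip 56 mm back towards the pivot; below it is a 10 mm steel rod.
- clamp_pad: Black rubber clamp pad 16 x 9 x 12 mm in a gap of the low guide, at jig x = 41 mm. Origin at the centre of its pressing face. The lever drives it 14 mm along jig +y; only near the far stop does it press the block against the fence, on a spring, with about 4 N.
- weight: Loose brass test weight, 40 mm in diameter, 36 mm high; origin at the centre of its underside. Leave alone.
- head: Loose black golf club head, 70 x 119 x 50 mm; origin at the centre of its underside. Leave alone.
- pin: Loose gauge pin with dark handle, 64 mm long, 12 mm thick, lying along its y axis; origin at the centre of its underside. Leave alone.
- tape: Loose roll of masking tape, 103 mm in diameter, 25 mm high, lying flat; origin at the centre of its underside. Leave alone.

How it is judged:
By the outcome, as a careful person would: the job done as asked, in the order asked, and still so for the second after the job is handed in, with the robot touching nothing.
It also fails if it takes over 51 s, if anything falls off the work surface, if the arm or the gripper's body presses on something with over 40 N, if the wrist force passes 120 N, or if a joint passes its speed limit or range.

ROBOT

A 6-joint arm with a two-finger parallel gripper is mounted at the origin on the work surface; the furniture and walls round the work are solid. World frame = base frame: x ahead of the robot, y to its left, z up, the work surface at z = 0. Lengths are in m, angles in rad, forces in N, time in s.
With the tool pointing down it reaches from about 0.15 to 0.775 m from the base axis. Payload 6.1 kg.
Tool frame: the origin (TCP) lies midway between the tips of the shut fingers; the grasp point (between the pads) lies 19 mm behind it; z points along the fingers, y is the line along which they close (so a half turn about z gives the same grasp; the last joint's range is limited). The gripper opens to 85 mm and grips with 20 to 120 N. Pads are 22 mm wide; open, the fingers measure 114 mm over their backs; the gripper's body (76 mm by 85 mm) begins 54 mm behind the grasp point. The pads swing forward as they close: fully open they stand 13 mm farther back than shut.
Start: joints at [1.173, 0.126, -0.04, 1.405, 0, 1.571], TCP at [0.203, 0.484, 0.231] pointing down, gripper open.
Joint ranges: [-2.72, 2.72], [-0.95, 1.95], [-1.27, 1.35], [-1.78, 2.02], [-1.46, 1.47], [-3.14, 3.14]. Speed limits (rad/s): [2.39, 2.39, 3.01, 3.14, 3.14, 3.14].

INTERFACE

Orientations are given as a unit quaternion [w, x, y, z].
In Python, from cell import ctrl, imaging gives the robot as it stands. The module is installed in compiled form; this text tells all that it offers.
- The arm moves only by the tool apply_moves, never from a script. Its argument "moves" is a list of rows, each a list of 3 entries, a list of its own where there are three numbers: the closure, from -1 (fully open) to 1 (shut), then the shift along the world's x, y, z in units of 150 mm (1.0 is 150 mm), then the turn about the world's z in units of 45 degrees (1.0 is 45 degrees). A call has exactly 5 rows; each row is the pose to reach, as a shift and turn from the pose commanded when the call began; what a row does not reach only later rows make up. A row lasts 1/8 s, in which the tool goes at most 62.5 mm and 10.7 degrees, less where a joint would pass 70% of its speed; a pose out of reach is approached as far as the arm can. A call with a number of a shift or a turn outside -1 to 1 is refused whole. A call with a gripper value outside its range is refused whole. The fingers move at their own pace and stop on an object; the grip force is fixed at half the most. Time passes only in rows, so rows that repeat a pose let the fingers close, or fill a call up. It gives the time, the measured TCP pose, the force, the opening and the grip force at its end, in the units of the state.
- ctrl.read_state(): the state, without advancing time (a new reading comes with each control period).
- imaging.grab_frame(name): name is "scene" or "top"; returns the picture (420x560x3 uint8, red, green, blue); there is no depth.
- imaging.camera_params(name): a dict with "K" (3x3 intrinsics, pixels), "D" ([k1, k2, p1, p2, k3] as OpenCV has them; the pictures are not rectified), "rvec" (rotation vector, rad) and "tvec" (3), from world to camera coordinates, as OpenCV has them. Camera axes: x right, y down, z forward; pixel columns grow to the right and rows downward; lengths in m; the calibration is good to about 2 mm. A picture is of the moment at which its call begins. camera_params takes no time and is no camera call.
- ctrl.sign_off(): hands the job in; it is judged then, once.
The state is a dict: "time": time; "joint_pos": joint angles; "joint_vel": joint speeds; "tau": joint torques, N m; "position": TCP position; "ee_rot": TCP orientation; "wrist_force": force on the tool from outside, world axes, zero at the start; "ft_torque": the same for the moment, N m; "opening": finger opening in m; "grasp_force": force on a finger pad.
Only numpy, scipy, OpenCV 4.12 (cv2) and the standard library are available. Lean on these libraries where they do the work, as an engineer would, in place of code of your own. Each camera call takes 0.05 s, during which the arm holds its last target. There are 200 camera calls.

## Working session

There is one attempt and no reset: what is moved stays moved. The work goes in short steps, Python scripts to look and compute and a tool call to move; the robot and the scene stay as the last step left them, time stands still between calls to the robot, and variables do not carry over. Pictures are saved under pics/ and viewed, at most 10 in all, crops included, and the job is handed in when it is done.

Besides the shell and the picture viewer there is one more tool, called in YAML: its name, and indented under it one key for each argument. apply_moves: Moves the arm, as the interface text tells. Its arguments: {"type":"object","properties":{"moves":{"type":"array"}},"required":["moves"]}

```bash
mkdir -p pics
python3 - <<'E'
from cell import ctrl, imaging
import cv2
for n in("scene","top"):
    f=imaging.grab_frame(n); cv2.imwrite(f"pics/{n}0.png",cv2.resize(f[:,:,::-1],(784,588),interpolation=cv2.INTER_CUBIC))
    p=imaging.camera_params(n); print(n,{k:(v.tolist() if hasattr(v,'tolist') else v) for k,v in p.items()})
s=ctrl.read_state();print(s["time"],s["position"],s["ee_rot"],s["opening"])
E
```

```text
scene {'K': [[399.4121674517044, 0.0, 276.09494525007193], [0.0, 399.4121674517044, 210.50271297684222], [0.0, 0.0, 1.0]], 'D': [0.006222834426507926, 0.0, 0.0, 0.0, 0.0], 'rvec': [0.693043628009654, -2.3221117056227247, 1.472755205431118], 'tvec': [0.43749496317913456, 0.119572129946729, 0.7778573569086611]}
top {'K': [[441.9805973360204, 0.0, 272.10910620501187], [0.0, 441.9805973360204, 214.95316443584562], [0.0, 0.0, 1.0]], 'D': [-0.03757655925922343, 0.0, 0.0, 0.0, 0.0], 'rvec': [2.1051548901860677, -2.1540766927093866, 0.2110260702287098], 'tvec': [0.16316024474019417, 0.457846579399638, 0.9162979103814268]}
0.1 [0.20324098 0.48366094 0.23061075] [-1.45334962e-04  1.97612776e-01  9.80279892e-01 -7.08879602e-04] 0.0857094645778649
```

View pics/top0.png

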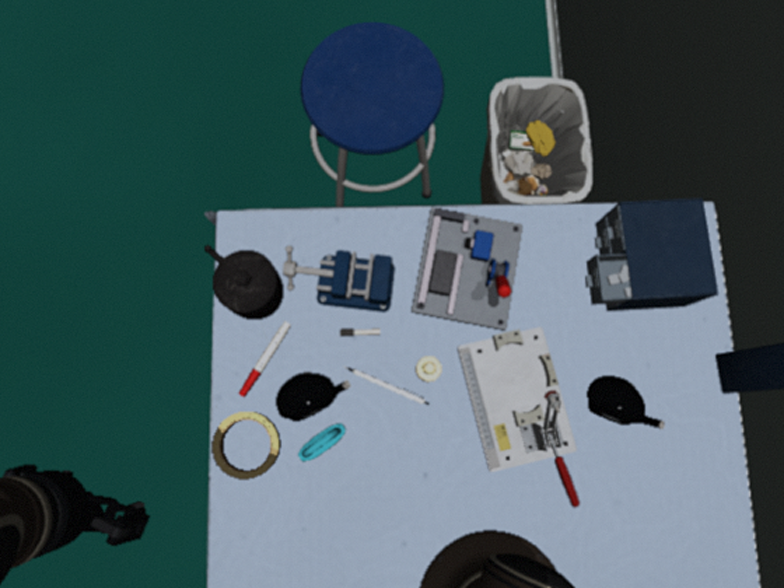

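View pics/scene0.png

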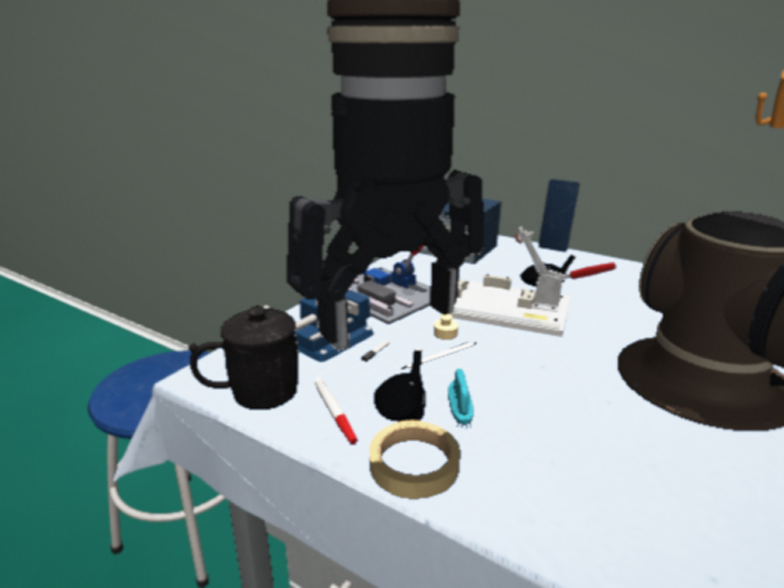

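The top view shows the jig at about (468,268), its end stop at the upper end, the block at (445,272) and the red lever tip at (503,290). I'll enlarge that region.

Run:
```python
from cell import imaging
import cv2
f=imaging.grab_frame("top")[142:242,282:392]
cv2.imwrite("pics/crop1.png",cv2.resize(f[:,:,::-1],(660,600),interpolation=cv2.INTER_CUBIC))
```

```text
(no output)
```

View pics/crop1.png

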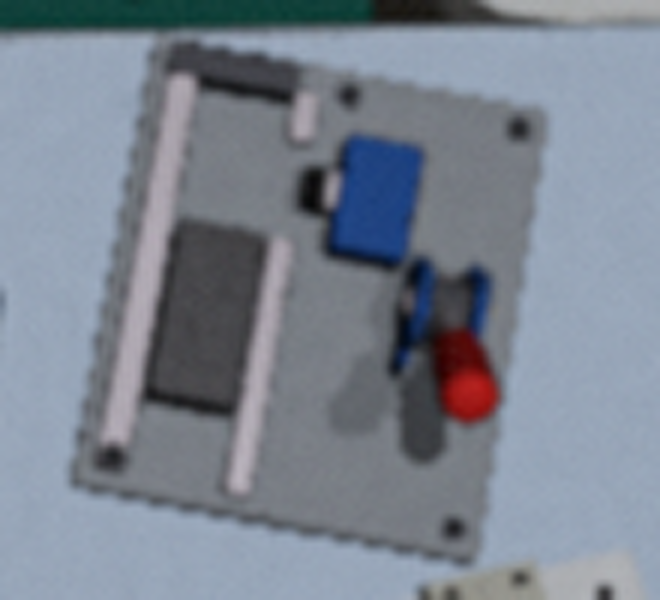

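The crop shows the plate corners at (155,40), (547,108), (472,562) and (75,485). The block top has corners near (178,220), (268,237), (233,408) and (148,395), and the lever tip is near (469,395).

```bash
cat > h.py <<'E'
from cell import ctrl, imaging
import cv2, numpy as np
def ray(px,z,n="top"):
    p=imaging.camera_params(n);K,D=np.array(p["K"]),np.array(p["D"]);R=cv2.Rodrigues(np.array(p["rvec"]))[0];t=np.array(p["tvec"])
    u=cv2.undistortPoints(np.array(px,float).reshape(-1,1,2),K,D).reshape(-1,2)
    d=np.c_[u,np.ones(len(u))]@R; c=-R.T@t
    return c+d*((z-c[2])/d[:,2])[:,None]
crop=lambda q,o=(282,142),s=6:(np.array(q,float)+.5)/s-.5+np.array(o)
def fit(J,W):
    J,W=np.array(J,float),np.array(W)[:,:2];a,b=J.mean(0),W.mean(0);j,w=J-a,W-b
    th=np.arctan2((j[:,0]*w[:,1]-j[:,1]*w[:,0]).sum(),(j*w).sum());R=np.array([[np.cos(th),-np.sin(th)],[np.sin(th),np.cos(th)]])
    t=b-R@a; return th,R,t,W-(J@R.T+t)
E
python3 - <<'E'
from h import *
th,R,t,r=fit([(.095,.058),(.095,-.098),(-.085,-.098),(-.085,.058)],ray(crop([(155,40),(547,108),(472,562),(75,485)]),.012))
print("jig",th,t,r*1e3)
np.savez("jig.npz",th=th,R=R,t=t)
b=ray(crop([(178,220),(268,237),(233,408),(148,395)]),.036)[:,:2]
print("block jig",(b-t)@R*1e3, ((b-t)@R).mean(0))
l=ray(crop([(469,395)]),.042+.102*np.cos(.55))[:,:2];print("tip jig",(l-t)@R, "expect",-.102*np.sin(.55),-.065)
for n,j in dict(blocknear=(-.045,.0195),home=(.041,.0195),stop=(.075,.0195),tip=(-.0533,-.065),pivot=(0,-.065)).items(): print(n,R@np.array(j)+t)
E
```

```text
jig -0.21250489372765852 [0.51910395 0.0319248 ] [[-2.50036302 -1.55476226]
 [ 0.26699065  1.39890294]
 [ 1.44667482  3.13299875]
 [ 0.78669756 -2.97713944]]
block jig [[ 17.11213804  36.21083589]
 [ 17.06909133   2.39752318]
 [-48.94062917   4.34229937]
 [-50.06114488  35.67663066]] [-0.01620514  0.01965682]
tip jig [[-0.05024866 -0.06396553]] expect -0.053314097350927236 -0.065
blocknear [0.47922892 0.06047708]
home [0.56329441 0.04233889]
stop [0.5965296  0.03516798]
tip [ 0.4532938  -0.02037161]
pivot [ 0.50539486 -0.03161306]
```

apply_moves:
  moves:
    - [1,[0.12,-0.2,0],0.05]
    - [1,[0.24,-0.4,0],0.1]
    - [1,[0.36,-0.6,0],0.15]
    - [1,[0.48,-0.8,0],0.2]
    - [1,[0.6,-1.0,0],0.236]

```text
time: 0.78
position: [0.2937, 0.3329, 0.2311]
ee_rot: [-0.0, 0.105, 0.994, -0.0]
wrist_force: [1.3, 0.5, -0.5]
opening: -0.0
grasp_force: 0.0
```

apply_moves:
  moves:
    - [1,[0.12,-0.2,0],0]
    - [1,[0.24,-0.4,0],0]
    - [1,[0.36,-0.6,0],0]
    - [1,[0.48,-0.8,0],0]
    - [1,[0.6,-1.0,0],0]

```text
time: 1.4
position: [0.3837, 0.1829, 0.2311]
ee_rot: [-0.0, 0.106, 0.994, -0.0]
wrist_force: [0.1, 0.0, -0.0]
opening: -0.0
grasp_force: 0.0
```

apply_moves:
  moves:
    - [1,[0.1,-0.2,0],0]
    - [1,[0.2,-0.4,0],0]
    - [1,[0.3,-0.6,0],0]
    - [1,[0.437,-0.785,-0.2],0]
    - [1,[0.437,-0.785,-0.5],0]

```text
time: 2.02
position: [0.4509, 0.0647, 0.1562]
ee_rot: [0.001, 0.108, 0.994, 0.0]
wrist_force: [-0.0, 0.2, -0.4]
opening: 0.0003
grasp_force: 0.0
```

apply_moves:
  moves:
    - [1,[0,0,-0.25],0]
    - [1,[0,0,-0.5],0]
    - [1,[0,0,-0.65],0]
    - [1,[0,0,-0.78],0]
    - [1,[0,0,-0.86],0]

```text
time: 2.65
position: [0.4482, 0.0661, 0.0262]
ee_rot: [-0.001, 0.106, 0.994, -0.0]
wrist_force: [-0.7, 0.9, -1.1]
opening: 0.0001
grasp_force: 0.0
```

Run:
```python
from h import *
g=np.load("jig.npz");s=ctrl.read_state();print((s["position"][:2]-g["t"])@g["R"],s["position"],s["wrist_force"])
a=imaging.grab_frame("top")[142:242,282:392];b=imaging.grab_frame("scene")
b=b[160:240,230:330]
cv2.imwrite("pics/c2.png",np.hstack([cv2.resize(x[:,:,::-1],(400,400),interpolation=cv2.INTER_CUBIC) for x in(a,b)]))
```

```text
[-0.07649979  0.01848589] [0.44822382 0.06612937 0.02615433] [-0.71275892  0.91463641 -1.13622266]
```

View pics/c2.png

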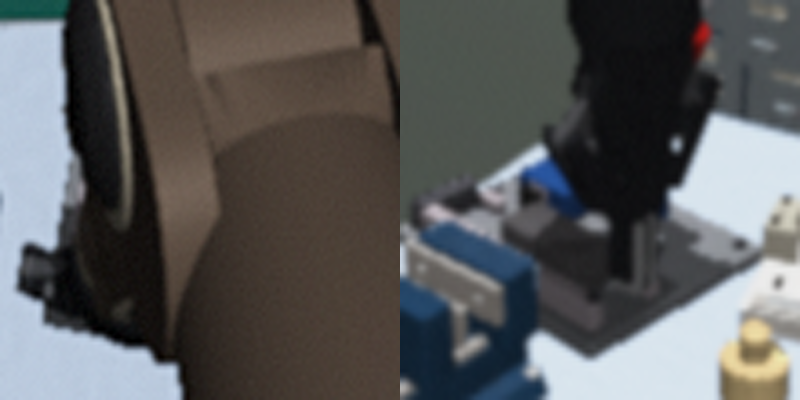

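The fingers stand behind the block's near end, inside the channel at about (640,260) in the scene crop, and they're clear of the lever. I'll push now.

apply_moves:
  moves:
    - [1,[0.06,-0.013,0],0]
    - [1,[0.12,-0.026,0],0]
    - [1,[0.17,-0.037,0],0]
    - [1,[0.22,-0.0475,0],0]
    - [1,[0.26,-0.056,0],0]

```text
time: 3.38
position: [0.4884, 0.0577, 0.0273]
ee_rot: [-0.0, 0.106, 0.994, 0.0]
wrist_force: [-1.8, 0.1, 1.3]
opening: 0.0
grasp_force: 0.8
```

apply_moves:
  moves:
    - [1,[0.03,-0.0065,0],0]
    - [1,[0.06,-0.013,0],0]
    - [1,[0.09,-0.0195,0],0]
    - [1,[0.12,-0.026,0],0]
    - [1,[0.15,-0.0325,0],0]

```text
time: 4.0
position: [0.5107, 0.0529, 0.0273]
ee_rot: [0.0, 0.106, 0.994, -0.0]
wrist_force: [-1.2, 0.4, 0.1]
opening: 0.0
grasp_force: 0.5
```

Run:
```python
from h import *
g=np.load("jig.npz");s=ctrl.read_state();print((s["position"][:2]-g["t"])@g["R"],s["wrist_force"])
```

```text
[-0.01262438  0.01874541] [-1.15500698  0.37193339  0.06197306]
```

apply_moves:
  moves:
    - [1,[0.01,-0.002,0],0]
    - [1,[0.02,-0.004,0],0]
    - [1,[0.03,-0.0065,0],0]
    - [1,[0.04,-0.0085,0],0]
    - [1,[0.046,-0.01,0],0]

```text
time: 4.62
position: [0.5174, 0.0515, 0.0273]
ee_rot: [0.0, 0.106, 0.994, 0.0]
wrist_force: [-1.6, 0.2, 0.8]
opening: -0.0001
grasp_force: 0.5
```

apply_moves:
  moves:
    - [1,[0.003,-0.0006,0],0]
    - [1,[0.006,-0.0013,0],0]
    - [1,[0.009,-0.002,0],0]
    - [1,[0.012,-0.0026,0],0]
    - [1,[0.012,-0.0026,0],0]

```text
time: 5.25
position: [0.5192, 0.0511, 0.0273]
ee_rot: [0.0, 0.106, 0.994, -0.0]
wrist_force: [-0.6, -0.5, 0.5]
opening: -0.0001
grasp_force: 0.3
```

apply_moves:
  moves:
    - [1,[0.005,-0.001,0],0]
    - [1,[0.01,-0.002,0],0]
    - [1,[0.015,-0.003,0],0]
    - [1,[0.015,-0.003,0],0]
    - [1,[0.015,-0.003,0],0]

```text
time: 5.88
position: [0.5202, 0.0509, 0.0272]
ee_rot: [-0.001, 0.106, 0.994, 0.0]
wrist_force: [-5.4, 0.8, 4.4]
opening: -0.0
grasp_force: 2.9
```

apply_moves:
  moves:
    - [1,[0.004,-0.001,0],0]
    - [1,[0.008,-0.002,0],0]
    - [1,[0.01,-0.002,0],0]
    - [1,[0.01,-0.002,0],0]
    - [1,[0.01,-0.002,0],0]

```text
time: 6.5
position: [0.5203, 0.0509, 0.0272]
ee_rot: [-0.002, 0.106, 0.994, 0.0]
wrist_force: [-10.7, 3.1, 8.2]
opening: -0.0002
grasp_force: 5.4
```

apply_moves:
  moves:
    - [1,[-0.05,0.011,0],0]
    - [1,[-0.12,0.026,0],0]
    - [1,[-0.2,0.043,0.1],0]
    - [1,[-0.25,0.054,0.4],0]
    - [1,[-0.25,0.054,0.7],0]

```text
time: 7.12
position: [0.4841, 0.0586, 0.1344]
ee_rot: [0.0, 0.106, 0.994, -0.0]
wrist_force: [0.6, -0.1, -0.3]
opening: -0.0001
grasp_force: 0.0
```

Run:
```python
from h import *
for z in(.04,.06,.08,.1,.12,.14): print(z,ray([(550/1.4,395/1.4)],z)[0][:2],ray([(522/1.4,235/1.4)],z,"scene")[0][:2])
g=np.load("jig.npz");s=ctrl.read_state();p=s["position"];print((p[:2]-g["t"])@g["R"],p,s["wrist_force"])
for j in((-.093,-.065),(-.062,-.065),(.03-.011,-.065)): print(g["R"]@j+g["t"]-p[:2], g["R"]@j+g["t"])
```

```text
0.04 [ 0.31093383 -0.10047614] [ 0.39330865 -0.33778086]
0.06 [ 0.31038567 -0.0948198 ] [ 0.37409127 -0.28151469]
0.08 [ 0.3098375  -0.08916346] [ 0.35487388 -0.22524853]
0.1 [ 0.30928934 -0.08350712] [ 0.3356565  -0.16898236]
0.12 [ 0.30874118 -0.07785079] [ 0.31643912 -0.1127162 ]
0.14 [ 0.30819302 -0.07219445] [ 0.29722174 -0.05645003]
[-0.0398061   0.01866948] [0.48413083 0.05856979 0.13435815] [ 0.6333947  -0.13111465 -0.26683276]
[-0.069644   -0.07056831] [ 0.41448683 -0.01199852]
[-0.03934132 -0.07710649] [ 0.44478951 -0.0185367 ]
[ 0.03983664 -0.09419013] [ 0.52396747 -0.03562034]
```

apply_moves:
  moves:
    - [1,[-0.1,0,0.35],0]
    - [1,[-0.2,0,0.6],0]
    - [1,[-0.464,-0.15,0.6],0]
    - [1,[-0.464,-0.4,0.6],0]
    - [1,[-0.464,-0.47,0.5],0]

```text
time: 7.75
position: [0.4159, -0.0131, 0.2091]
ee_rot: [0.002, 0.107, 0.994, 0.0]
wrist_force: [-0.0, 0.5, 0.0]
opening: -0.0002
grasp_force: 0.0
```

apply_moves:
  moves:
    - [1,[0,0,-0.2],0]
    - [1,[0,0,-0.4],0]
    - [1,[0,0,-0.55],0]
    - [1,[0,0,-0.65],0]
    - [1,[0,0,-0.68],0]

```text
time: 8.38
position: [0.4152, -0.0118, 0.1045]
ee_rot: [-0.001, 0.106, 0.994, -0.0]
wrist_force: [-0.4, 0.3, 0.3]
opening: -0.0
grasp_force: 0.0
```

Run:
```python
from h import *
g=np.load("jig.npz");s=ctrl.read_state();p=s["position"];print((p[:2]-g["t"])@g["R"],p,s["wrist_force"])
a=imaging.grab_frame("top")[142:242,282:392];b=imaging.grab_frame("scene")
b=b[140:240,230:330]
cv2.imwrite("pics/c3.png",np.hstack([cv2.resize(x[:,:,::-1],(400,400),interpolation=cv2.INTER_CUBIC) for x in(a,b)]))
```

```text
[-0.09230341 -0.06468147] [ 0.41523493 -0.01183407  0.10447155] [-0.35298197  0.29222668  0.32400949]
```

View pics/c3.png

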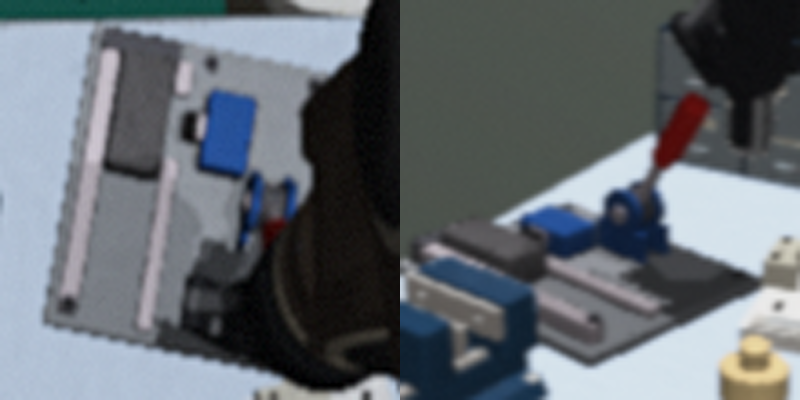

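The block is against the stop, at (140,100) in the top crop, and the fingers are just behind the red grip. I'll push the lever along jig +x.

apply_moves:
  moves:
    - [1,[0.08,-0.0172,0],0]
    - [1,[0.16,-0.0345,0],0]
    - [1,[0.24,-0.0518,0],0]
    - [1,[0.32,-0.069,0],0]
    - [1,[0.39,-0.084,0],0]

```text
time: 9.1
position: [0.4758, -0.025, 0.1055]
ee_rot: [0.0, 0.106, 0.994, -0.0]
wrist_force: [-0.8, 0.1, -0.2]
opening: 0.0003
grasp_force: 0.0
```

apply_moves:
  moves:
    - [1,[0.06,-0.013,0],0]
    - [1,[0.12,-0.026,0],0]
    - [1,[0.17,-0.037,0],0]
    - [1,[0.22,-0.0475,0],0]
    - [1,[0.26,-0.056,0],0]

```text
time: 9.72
position: [0.5142, -0.0333, 0.1052]
ee_rot: [0.0, 0.106, 0.994, -0.0]
wrist_force: [0.3, -0.3, -0.1]
opening: -0.0002
grasp_force: 0.0
```

Run:
```python
from h import *
g=np.load("jig.npz");s=ctrl.read_state();p=s["position"];print((p[:2]-g["t"])@g["R"],p,s["wrist_force"])
```

```text
[ 0.00892041 -0.0648223 ] [ 0.51415209 -0.03332076  0.10516174] [ 0.29709645 -0.28299985 -0.06564229]
```

apply_moves:
  moves:
    - [1,[0.013,-0.003,0],0]
    - [1,[0.026,-0.0055,0],0]
    - [1,[0.039,-0.0085,0],0]
    - [1,[0.048,-0.0105,0],0]
    - [1,[0.048,-0.0105,0],0]

```text
time: 10.35
position: [0.5205, -0.0346, 0.1053]
ee_rot: [0.0, 0.106, 0.994, 0.0]
wrist_force: [-0.5, 0.1, 0.0]
opening: 0.0003
grasp_force: 0.0
```

apply_moves:
  moves:
    - [1,[0.006,-0.0013,0],0]
    - [1,[0.012,-0.0026,0],0]
    - [1,[0.016,-0.0035,0],0]
    - [1,[0.02,-0.0043,0],0]
    - [1,[0.02,-0.0043,0],0]

```text
time: 10.98
position: [0.5235, -0.0353, 0.1053]
ee_rot: [-0.0, 0.106, 0.994, -0.0]
wrist_force: [-0.8, -0.0, -0.3]
opening: 0.0001
grasp_force: 0.0
```

Run:
```python
from h import *
a=imaging.grab_frame("top")[142:242,282:392];b=imaging.grab_frame("scene")
b=b[140:240,230:330]
cv2.imwrite("pics/c4.png",np.hstack([cv2.resize(x[:,:,::-1],(400,400),interpolation=cv2.INTER_CUBIC) for x in(a,b)]))
```

```text
(no output)
```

View pics/c4.png

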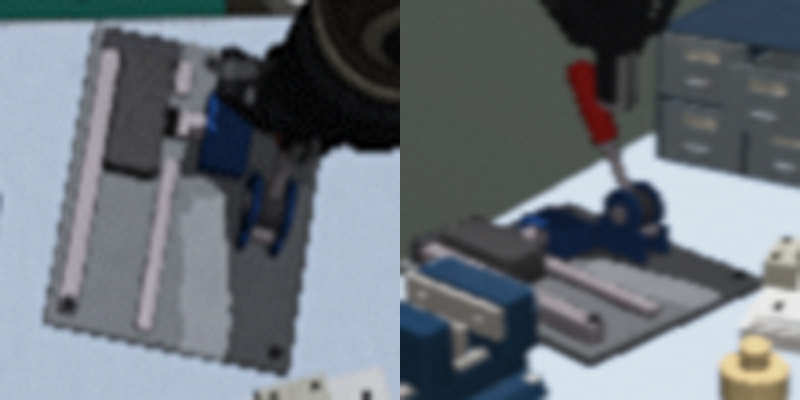

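The lever leans forward at (590,100) in the scene crop and the pad is near the block. I'll press on until I feel the far stop.

apply_moves:
  moves:
    - [1,[0.01,-0.002,0],0]
    - [1,[0.02,-0.004,0],0]
    - [1,[0.03,-0.0065,0],0]
    - [1,[0.036,-0.008,0],0]
    - [1,[0.036,-0.008,0],0]

```text
time: 11.7
position: [0.5248, -0.0356, 0.1047]
ee_rot: [-0.004, 0.106, 0.994, 0.001]
wrist_force: [-14.1, 3.7, 8.0]
opening: 0.0003
grasp_force: 8.2
```

apply_moves:
  moves:
    - [1,[-0.05,0.011,0],0]
    - [1,[-0.15,0.0325,0],0]
    - [1,[-0.3,0.065,0.2],0]
    - [1,[-0.5,0.108,0.5],0]
    - [1,[-0.7,0.15,0.8],0]

```text
time: 12.32
position: [0.4224, -0.0138, 0.2264]
ee_rot: [0.0, 0.106, 0.994, -0.0]
wrist_force: [1.1, -0.0, -0.2]
opening: 0.0003
grasp_force: 0.0
```

apply_moves:
  moves:
    - [1,[-0.1,0.3,0],0]
    - [1,[-0.2,0.6,0],0]
    - [1,[-0.3,0.9,0],0]
    - [1,[-0.4,1.0,0],0]
    - [1,[-0.4,1.0,0],0]

```text
time: 12.95
position: [0.3629, 0.1367, 0.2254]
ee_rot: [0.0, 0.105, 0.995, 0.0]
wrist_force: [0.4, 0.1, 0.3]
opening: 0.0003
grasp_force: 0.0
```

Run:
```python
from h import *
f=imaging.grab_frame("top");b=imaging.grab_frame("scene")
a=f[142:242,282:392];b=b[140:240,230:330]
cv2.imwrite("pics/c5.png",np.hstack([cv2.resize(x[:,:,::-1],(400,400),interpolation=cv2.INTER_CUBIC) for x in(a,b)]))
s=ctrl.read_state();print(s["time"],s["position"],s["wrist_force"])
```

```text
13.05 [0.36388425 0.13582855 0.22540223] [-0.01403264 -0.38213308 -0.0388905 ]
```

View pics/c5.png

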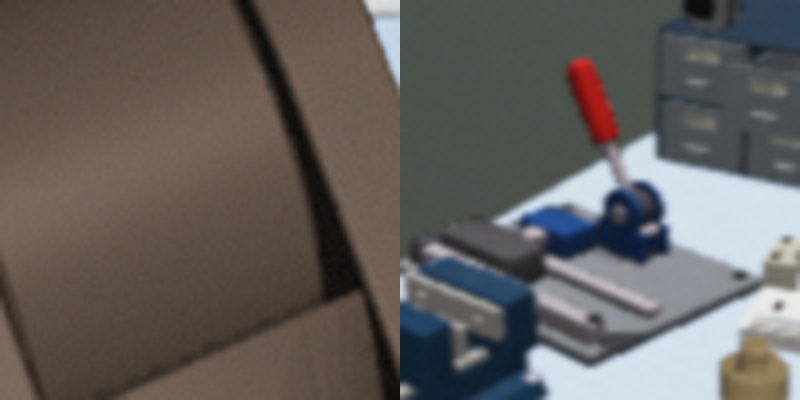

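The lever holds forward, with its tip at (580,62) in the scene crop. The arm hides the top view, so I'll move it aside and check the pad and the lever angle.

apply_moves:
  moves:
    - [1,[-0.14,0.3,0],0]
    - [1,[-0.27,0.6,0],0]
    - [1,[-0.4,0.85,0],0]
    - [1,[-0.5,1.0,0],0]
    - [1,[-0.5,1.0,0],0]

```text
time: 13.68
position: [0.2889, 0.2865, 0.2251]
ee_rot: [0.0, 0.105, 0.994, -0.0]
wrist_force: [-0.6, 0.6, -0.3]
opening: 0.0002
grasp_force: 0.0
```

apply_moves:
  moves:
    - [1,[-0.14,0.3,0],0]
    - [1,[-0.27,0.6,0],0]
    - [1,[-0.4,0.85,0],0]
    - [1,[-0.5,1.0,0],0]
    - [1,[-0.5,1.0,0],0]

```text
time: 14.3
position: [0.2145, 0.4363, 0.2248]
ee_rot: [0.0, 0.106, 0.994, -0.0]
wrist_force: [0.2, 0.4, 0.1]
opening: 0.0002
grasp_force: 0.0
```

Run:
```python
from h import *
f=imaging.grab_frame("top")
a=f[142:242,282:392]
cv2.imwrite("pics/c6.png",np.hstack([cv2.resize(a[:,:,::-1],(440,400),interpolation=cv2.INTER_CUBIC),cv2.resize(f[:,:,::-1],(360,270))[:,:].repeat(1,0) if 0 else cv2.copyMakeBorder(cv2.resize(f[:,:,::-1],(360,270)),0,130,0,0,cv2.BORDER_CONSTANT)]))
g=np.load("jig.npz")
for n in("scene","top"):
  p=imaging.camera_params(n)
  for q in(.55,.9,1.0,1.1):
    a=q-.55; j=g["R"]@np.array([.102*np.sin(a),-.065])+g["t"]
    x=cv2.projectPoints(np.array([[*j,.042+.102*np.cos(a)]]),np.array(p["rvec"]),np.array(p["tvec"]),np.array(p["K"]),np.array(p["D"]))[0].ravel()
    print(n,q,x, (x-[230,140])*4+[400,0] if n=="scene" else (x-[282,142])*4)
```

```text
scene 0.55 [289.01578935 153.8301339 ] [636.0631574   55.32053562]
scene 0.9 [279.02456265 153.24371369] [596.0982506   52.97485474]
scene 1.0 [276.42401373 153.96230196] [585.69605492  55.84920784]
scene 1.1 [273.98291498 155.04980319] [575.93165992  60.19921278]
top 0.55 [365.65934073 181.42195262] [334.63736293 157.68781049]
top 0.9 [367.55585373 165.57809451] [342.22341491  94.31237805]
top 1.0 [367.79844047 161.75096604] [343.19376189  79.00386415]
top 1.1 [367.90480184 158.31954183] [343.61920737  65.27816732]
```

View pics/c6.png

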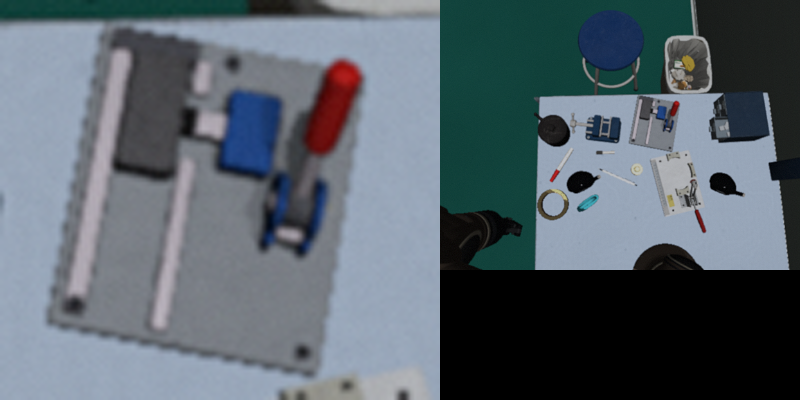

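The lever tip at (346,72) fits the clamped angle, the pad at (187,122) touches the block, the block is against the end stop, and the other things haven't moved.

```bash
python3 -c "
from cell import ctrl
print(ctrl.sign_off())"
```

```text
the job is handed in; nothing more can be done
None
```

The job is handed in at about 14 s: the block is home against the end stop, the lever is at its far stop with the pad touching the block, and nothing else was moved.

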